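# Load a clean link into the coating saddle with tongs

### The arm

A 6-joint arm with a two-finger parallel gripper is mounted at the origin on the work surface. World frame = base frame: x ahead of the robot, y to its left, z up, the work surface at z = 0. Lengths are in m, angles in rad, forces in N, time in s.
With the tool pointing down it reaches from about 0.35 to 0.775 m from the base axis. Payload 7.3 kg.
Tool frame: the origin (TCP) lies between the finger pads, 19 mm behind the fingertips; this is the grasp point; z points along the fingers, y is the line along which they close (so a half turn about z gives the same grasp; the last joint's range is limited). The gripper opens to 92 mm and grips with 3 to 60 N. Pads are 19 mm wide; open, the fingers measure 130 mm over their backs; the gripper's body (75 mm by 190 mm) begins 47 mm behind the grasp point.
Start: joints at [1.024, 0.342, 1.524, -0, 1.275, -0.146], TCP at [0.205, 0.483, 0.246] pointing down, gripper open.
Joint ranges: [-2.53, 2.53], [-0.77, 2.02], [0.04, 2.7], [-1, 4.14], [0.28, 2.66], [-3.11, 3.11]. Speed limits (rad/s): [2.57, 2.57, 3.14, 3.14, 3.14, 3.14].

### API

Orientations are given as a unit quaternion [w, x, y, z].
In Python, from station import read_state, read_camera, hand_in gives the robot as it stands.
- The arm moves only by the tool play_rows, never from a script. Its argument "moves" is a list of rows, each an object of numbers: "claw": the finger opening in mm, from 0 to 91.8; "tx", "ty", "tz": the shift along the tool's x, y, z in mm; "yaw": the turn about the tool's z in degrees. In form: [{"claw": .., "tx": .., "ty": .., "tz": .., "yaw": ..}, ...]. A call has 1 to 20 rows; each row is the pose to reach, as a shift and turn from the pose commanded when the call began, along the tool's axes at that moment; what a row does not reach only later rows make up. A row lasts 1/8 s, in which the tool goes at most 62.5 mm and 10.7 degrees, less where a joint would pass 70% of its speed; a pose out of reach is approached as far as the arm can. A call with a gripper value outside its range is refused whole. The fingers move at their own pace and stop on an object; "squeeze" is the grip in N (left out, the last holds). Time passes only in rows, so rows that repeat a pose let the fingers close. It gives the time, the measured TCP pose, the force, the opening and the grip force at its end, in the units of the state.
- read_state(): the state, without advancing time (a new reading comes with each control period).
- read_camera(name): name is "scene" or "top" or "wrist"; returns a dict with "pixels" (384x512x3 uint8, red, green, blue), "z_map" (384x512 float32, m along the optical axis (not along the pixel's ray), 0 where there is no reading), "fx", "fy", "cx", "cy" (pixels), "R" (3x3) and "t" (3): a world point X has camera coordinates R X + t. Camera axes: x right, y down, z forward; pixel columns grow to the right and rows downward; lengths in m; the calibration is good to about 2 mm. A picture is of the moment at which its call begins.
- hand_in(): hands the job in; it is judged then, once.
The state is a dict: "time_s": time; "qpos": joint angles; "qvel": joint speeds; "joint_efforts": joint torques, N m; "eef_pos": TCP position; "orientation": TCP orientation; "wrist_force": force on the tool from outside, world axes, zero at the start; "torque": the same for the moment, N m; "opening": finger opening in m; "grip_force": force on a finger pad.
Only numpy, scipy, OpenCV 4.12 (cv2) and the standard library are available. Lean on these libraries where they do the work, as an engineer would, in place of code of your own. Each camera call takes 0.05 s, during which the arm holds its last target. There are 200 camera calls.

### The job

The aluminium link in the draining rack has just been degreased for coating, so it may be handled only with the sprung tongs, never with the fingers. Take the tongs from their stand, lift the link out of the rack by its waist, set it down upright on the bare bench and let go, take it again with the tongs by one end, and lay it level with its waist in the channel of the saddle, lowering it all the way down without dropping or forcing it before you let go. Put the tongs back upright in their stand and leave the other things on the bench where they are.

Things in the scene. Friction and masses are not known exactly. Their poses are not given: they have to be found in the camera images.
- tongs: Sprung steel tongs standing upright, 158 mm tall, 0.12 kg: two blades 6 mm thick, 20 mm wide, hung from pivots 150 mm up in a small head. Origin on the centre line level with the feet, z up to the head, y the way the blades close. The blades are parallel (24 mm between) when they hold the link, at waist or end.
- tongs_grip (a point): Middle of the two black rubber grips (20 x 32 mm faces), 110 mm above the tongs' origin: TCP here, squeeze along the tongs' y from above. 50 mm over them at rest, springs 6 N; 44 mm and 9 N on the link. A quarter of any further grip force reaches the feet (100 N clamps well). To carry them open squeeze only about 2 mm: a push over 10 N then slips them.
- tongs_feet (a point): Between the feet, 12 mm above the tongs' origin. The feet stand open by 45 mm inside, 57 mm outside at rest; 20 mm wide the other way. A 1 mm squeeze at the grips closes the feet by about 4 mm.
- link: Dog-bone link, plain aluminium, 110 mm long, 0.1 to 0.16 kg. Origin at the centre of its underside, x along it, z up. Two end blocks 28 long (x), 24 wide (y), 30 mm high, centred 41 mm either side of the origin; between them a waist 54 mm long, 24 wide, 18 high, from 6 to 24 mm above the underside. Same either way round.
- rack: Fixed dark steel draining rack, base 140 x 70 mm. Origin: centre of underside, x along it, z up. The link lies along x, underside 20 mm above the origin, its ends in two pockets 32 mm wide inside (walls 31 to 61 mm from the centre along x, 58 mm high), too narrow for tongs. Between the pockets both sides are open: only the waist can be taken.
- saddle: Grey saddle, base 90 x 90 x 8 mm, fixed. Origin: centre of underside, z up. On a column clamped at an untold height, a channel 40 mm long (x), 32 wide (y): floor 40 to 62 mm up (feel for it), walls 30 mm above the floor, then flared 9 mm more. The waist lies on the floor, the ends hang over (7 mm play along x). Too narrow for tongs beside the waist: hold an end.
- stand: The tongs' stand, fixed: sheet steel sleeve on a base 80 x 110 mm. Origin: centre of underside, z up. Inside 28 mm (x) by 70 mm (y), floor 6 mm up, walls to 60 mm, the long ones flared to 73 mm. The tongs stand in it on their feet, their y along its y, in either sense.
- can: Red can standing, 60 mm diameter, 100 mm tall, origin under its centre. Leave alone.
- socket: Steel deep socket (tube) standing, 38 mm diameter, 70 mm tall, origin under its centre. Leave alone.
- driver: Screwdriver lying on the bench, about 180 mm long along its x, origin underneath its middle. Leave alone.

How it is judged:
On the way, in this order (a step that is already met when the one before it is completed fails the run):
1. the link is lifted clear of the rack in the tongs (z of link in the frame of rack above 0.06 m and contact force between tongs and link above 0.5 N), for 0.1 s.
2. the link stands on its underside on the bare bench, let go by the tongs (height (world z) of link below 0.003 m and angle between link's own z axis and vertical below 0.1 rad and contact force between tongs and link below 0.1 N and linear speed of link below 0.02 m/s), for 0.2 s.
3. the link lies level in the saddle's channel, resting on it, while the tongs still hold it (x of link in the frame of saddle between -0.01 and 0.01 m and y of link in the frame of saddle between -0.006 and 0.006 m and z of link in the frame of saddle between 0.03 and 0.06 m and contact force between link and saddle above 0.5 N and angle between link's own z axis and vertical below 0.08 rad and angle between the x axis of link and the x axis of saddle, either way round below 0.2 rad and contact force between tongs and link above 0.5 N), for 0.1 s.
At the end, for the whole second after the job is handed in: Link at rest on the saddle (> 0.5 N on it), in its channel: within 10 mm of the middle along, 6 mm across, tilt < 0.08, yaw within 0.2 rad (either way round), clear of the tongs. Tongs at rest in their stand: origin within 20 mm of its centre, < 14 mm above its origin, tilt < 0.2 (x of link in the frame of saddle between -0.01 and 0.01 m and y of link in the frame of saddle between -0.006 and 0.006 m and z of link in the frame of saddle between 0.03 and 0.06 m and contact force between link and saddle above 0.5 N and angle between link's own z axis and vertical below 0.08 rad and angle between the x axis of link and the x axis of saddle, either way round below 0.2 rad and contact force between tongs and link below 0.05 N and linear speed of each of link, tongs below 0.02 m/s and horizontal distance between tongs and stand below 0.02 m and z of tongs in the frame of stand below 0.014 m and angle between tongs's own z axis and vertical below 0.2 rad); the robot touches nothing.
It fails at once if the gripper's fingers or the arm touch the link (contact force between any of the fingers, the arm and link above 0.3 N).
It fails at once if the link is forced against the saddle with more than 45 N (contact force between link and saddle above 45 N).
It fails at once if a bystander is shifted by more than 30 mm (distance of any of can, socket, driver from where it was at the start of the episode above 0.03 m).
It also fails if it takes over 67 s, if anything falls off the work surface, if the arm or the gripper's body presses on something with over 40 N, if the wrist force passes 120 N, or if a joint passes its speed limit or range.

## Working session

There is one attempt and no reset: what is moved stays moved. The work goes in short steps, Python scripts to look and compute and a tool call to move; the robot and the scene stay as the last step left them, time stands still between calls to the robot, and variables do not carry over. Pictures are saved under pics/ and viewed, at most 12 in all, crops included, and the job is handed in when it is done.

Besides the shell and the picture viewer there is one more tool, called in YAML: its name, and indented under it one key for each argument. play_rows: Moves the arm, as the interface text tells. Its arguments: {"type":"object","properties":{"moves":{"type":"array"},"squeeze":{"type":"number"}},"required":["moves"]}

```bash
mkdir -p pics; ls; cat > h.py <<'E'
import numpy as np, cv2
from station import *
def snap(n,f=None):
    c=read_camera(n)
    if f: cv2.imwrite('pics/'+f,c['pixels'][:,:,::-1])
    return c
def world(c):
    z=c['z_map'].astype(float); v,u=np.mgrid[:z.shape[0],:z.shape[1]]
    P=np.stack([(u-c['cx'])/c['fx']*z,(v-c['cy'])/c['fy']*z,z],-1)
    W=(P-np.array(c['t']))@np.array(c['R'])
    W[z==0]=np.nan
    return W
E
python3 - <<'E'
from h import *
c=snap('top','top1.png'); np.savez('top1.npz',W=world(c),p=c['pixels'])
c2=snap('scene','scene1.png'); np.savez('scene1.npz',W=world(c2),p=c2['pixels'])
cv2.imwrite('pics/both.png',cv2.resize(np.vstack([c['pixels'],c2['pixels']])[:,:,::-1],(400,600)))
s=read_state(); print(s)
print(-np.array(c['R']).T@c['t'],-np.array(c2['R']).T@c2['t'])
E
```

```text
pics
{'time_s': 0.1, 'qpos': array([ 1.02401027e+00,  3.42652786e-01,  1.52490748e+00, -3.23993541e-05,
        1.27538609e+00, -1.46010263e-01]), 'qvel': array([-1.62815846e-04, -5.23428055e-04, -1.89900383e-03,  5.28994962e-05,
       -2.34133653e-03,  8.81235609e-04]), 'joint_efforts': array([ 1.55096455e-03, -4.32004952e+01, -2.44695264e+01,  7.18668918e-02,
        5.25933481e-02, -1.52451321e-05]), 'eef_pos': array([0.20464007, 0.48311742, 0.24491946]), 'orientation': array([-2.15224056e-04,  1.99044801e-01,  9.79990158e-01, -6.41905998e-04]), 'wrist_force': array([ 0.32630716, -0.34842347, -0.7059036 ]), 'torque': array([ 0.05425035,  0.00196552, -0.05455355]), 'grip_force': 0.0, 'opening': 0.09142458026666775}
[0.39523785 0.00446661 1.24391541] [0.88634788 0.47860553 0.75604674]
```

View pics/top1.png

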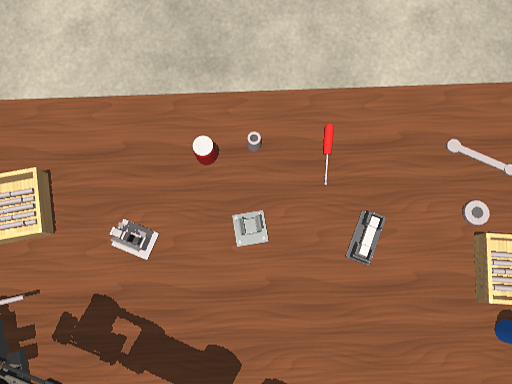

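View pics/scene1.png

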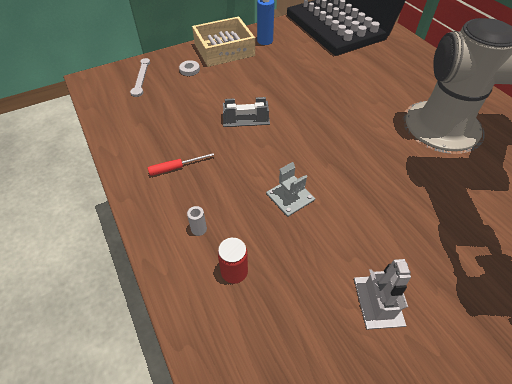

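The top view shows the stand with the tongs at (133,238), the saddle at (250,228) and the rack with the link at (367,237). The can, socket and driver are at rows 125–185.

```bash
cat > m.py <<'E'
from h import *
T=np.load('top1.npz');S=np.load('scene1.npz')
def rect(W,ctr,r,lo,hi,name):
    P=W.reshape(-1,3); k=(np.hypot(P[:,0]-ctr[0],P[:,1]-ctr[1])<r)&(P[:,2]>lo)&(P[:,2]<hi); Q=P[k]
    if len(Q)<5: print(name,'few',len(Q)); return
    (c,s,a)=cv2.minAreaRect((Q[:,:2]*1000).astype(np.float32)); print(name,len(Q),np.round(c,1),np.round(s,1),round(a,1),'z',np.round(np.percentile(Q[:,2],[5,50,95])*1000,1))
W=T['W']
for n,(u,v) in dict(stand=(133,238),saddle=(250,228),rack=(367,237),can=(204,145),socket=(254,139)).items():
    ctr=np.nanmedian(W[v-12:v+13,u-12:u+13].reshape(-1,3),0); print(n,np.round(ctr*1000,1))
    for lo,hi in [(.003,.014),(.014,.03),(.03,.045),(.045,.056),(.056,.064),(.064,.08),(.08,.1),(.1,.13),(.13,.17)]:
        rect(W,ctr,.10,lo,hi,'  T %g-%g'%(lo,hi))
        if n in('stand','saddle','rack'): rect(S['W'],ctr,.10,lo,hi,'  S %g-%g'%(lo,hi))
E
python3 m.py
python3 - <<'E'
from h import *
a=cv2.imread('pics/top1.png');b=cv2.imread('pics/scene1.png')
r=lambda i,y,x,h,w:cv2.resize(i[y:y+h,x:x+w],(400,300),interpolation=cv2.INTER_CUBIC)
cv2.imwrite('pics/crops.png',np.vstack([np.hstack([r(a,205,95,60,80),r(a,200,210,60,80)]),np.hstack([r(a,207,327,60,80),r(b,250,330,84,112)])]))
E
```

```text
stand [513.5 322.   64.2]
  T 0.003-0.014 1221 [512.9 322.6] [193.6 197.8] 63.5 z [ 3.1  5.1 10.3]
  S 0.003-0.014 1063 [511.3 327.2] [182.1 188. ] 77.3 z [ 3.3  6.5 10.4]
  T 0.014-0.03 37 [526.6 331.6] [87.2 67.4] 79.2 z [14.5 23.9 29.8]
  S 0.014-0.03 197 [521.3 336.7] [81.2 38.5] 66.7 z [15.3 22.3 29. ]
  T 0.03-0.045 36 [515.6 334.7] [76.9 35.4] 69.2 z [30.8 38.4 43.6]
  S 0.03-0.045 224 [521.9 337.2] [80.3 37.6] 66.5 z [30.9 38.5 44.4]
  T 0.045-0.056 39 [520.  334.1] [77.4 35.3] 65.2 z [45.6 50.8 55.7]
  S 0.045-0.056 172 [523.5 336.5] [81.9 37.9] 70.1 z [45.6 50.  55.1]
  T 0.056-0.064 85 [518.7 335.4] [80.  40.6] 69.6 z [57.1 61.2 63.7]
  S 0.056-0.064 209 [520.5 336.9] [81.5 40.7] 66.0 z [56.7 60.6 63.6]
  T 0.064-0.08 258 [519.3 335.6] [82.1 53.2] 65.7 z [64.5 70.7 76.6]
  S 0.064-0.08 341 [520.4 337.5] [80.1 54.3] 65.6 z [64.6 70.9 76.2]
  T 0.08-0.1 10 [511.  317.5] [ 2.5 13.7] 72.2 z [81.5 85.6 88.2]
  S 0.08-0.1 71 [522.8 340.1] [47.8 15.7] 65.5 z [81.6 87.2 98.1]
  T 0.1-0.13 29 [510.8 316. ] [ 2.8 19. ] 66.1 z [104.2 115.  128.6]
  S 0.1-0.13 184 [522.3 339.2] [52.7 
[... 2447 characters left out ...]
734.2 129. ] [17.3 53.7] 12.1 z [65.  71.8 79.4]
  T 0.08-0.1 158 [754.  131.3] [55.1 57.9] 80.9 z [83.4 96.9 99.8]
  T 0.1-0.13 233 [754.4 133.4] [52. 52.] 72.9 z [100.2 102.  105.5]
  T 0.13-0.17 few 0
socket [791.1  -6.3   3.2]
  T 0.003-0.014 795 [790.9  -6.7] [197.7 192. ] 20.2 z [3.1 4.2 7.2]
  T 0.014-0.03 32 [776.6  -4.9] [29.6 30. ] 44.0 z [15.9 21.5 28.5]
  T 0.03-0.045 30 [776.7  -2.7] [29.2 28.9] 15.6 z [32.  36.6 44. ]
  T 0.045-0.056 23 [777.2  -3.6] [30.6 29.9] 27.7 z [45.1 50.3 55.3]
  T 0.056-0.064 21 [776.3  -6.7] [29.5 30.7] 55.6 z [56.2 59.  63. ]
  T 0.064-0.08 103 [780.9  -4.7] [36.8 35.2] 38.3 z [66.2 70.4 74.6]
  T 0.08-0.1 few 0
  T 0.1-0.13 few 0
  T 0.13-0.17 few 0
```

View pics/crops.png

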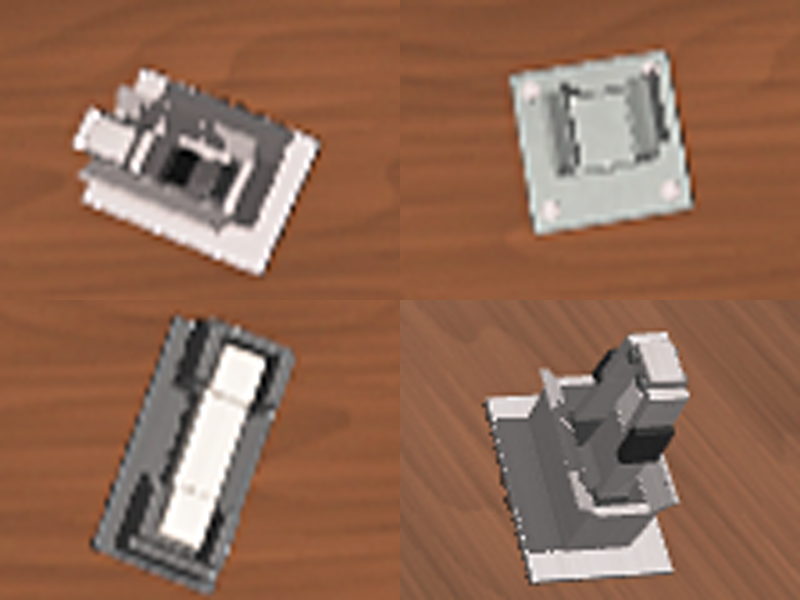

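```bash
cat >> h.py <<'E'
from scipy.spatial.transform import Rotation as Ro
def pose():
    s=read_state(); w,x,y,z=s['orientation']; R=Ro.from_quat([x,y,z,w]).as_matrix()
    return s,R,np.degrees(np.arctan2(R[1,1],R[0,1]))
def delta(x,y,z,ang):
    s,R,a=pose(); d=R.T@(np.array([x,y,z])-s['eef_pos']*1000)
    yaw=(a-ang+90)%180-90
    print('t',round(s['time_s'],2),'eef',np.round(s['eef_pos']*1000,1),'yaw now',round(a,2),'open',round(s['opening']*1000,1),'grip',round(s['grip_force'],1),'F',np.round(s['wrist_force'],1)); print('tx,ty,tz,yaw',np.round(d,1),round(yaw,1))
E
python3 -c "
from h import *
delta(520,336,245,66)"
```

```text
t 0.1 eef [204.6 483.1 244.9] yaw now 67.04 open 91.4 grip 0.0 F [ 0.3 -0.3 -0.7]
tx,ty,tz,yaw [-3.478e+02 -1.240e+01 -1.000e-01] 1.0
```

play_rows:
  moves:
    - {"claw": 91,"tx": -50,"ty": -2,"tz": 0,"yaw": 0}
    - {"claw": 91,"tx": -110,"ty": -4,"tz": 0,"yaw": 1}
    - {"claw": 91,"tx": -170,"ty": -6,"tz": 0,"yaw": 1}
    - {"claw": 91,"tx": -230,"ty": -8,"tz": 0,"yaw": 1}
    - {"claw": 91,"tx": -290,"ty": -10,"tz": 0,"yaw": 1}
    - {"claw": 91,"tx": -330,"ty": -12,"tz": 0,"yaw": 1}
    - {"claw": 91,"tx": -348,"ty": -12.5,"tz": 0,"yaw": 1}
    - {"claw": 91,"tx": -348,"ty": -12.5,"tz": 0,"yaw": 1}
    - {"claw": 91,"tx": -348,"ty": -12.5,"tz": 0,"yaw": 1}

```text
time_s: 1.23
eef_pos: [0.519, 0.337, 0.2455]
orientation: [-0.0, 0.207, 0.978, 0.0]
wrist_force: [-0.1, -0.6, -0.3]
opening: 0.0912
grip_force: 0.0
```

```bash
python3 - <<'E'
from h import *
delta(520,336,245,66)
c=snap('wrist','w1.png'); np.savez('w1.npz',W=world(c),p=c['pixels'])
W=world(c);P=W.reshape(-1,3)
for lo,hi in [(.055,.078),(.09,.13),(.14,.175)]:
    k=(np.hypot(P[:,0]-.52,P[:,1]-.336)<.06)&(P[:,2]>lo)&(P[:,2]<hi); Q=P[k]; print(lo,len(Q),cv2.minAreaRect((Q[:,:2]*1000).astype(np.float32)) if len(Q)>5 else '', np.median(Q[:,2]) if len(Q) else '')
E
```

```text
t 1.23 eef [519.  337.  245.5] yaw now 66.11 open 91.2 grip 0.0 F [-0.1 -0.6 -0.3]
tx,ty,tz,yaw [-1.3 -0.6  0.5] 0.1
0.055 1376 ((521.7918701171875, 336.3663330078125), (80.15672302246094, 53.065147399902344), 65.99324798583984) 0.06735541833598882
0.09 161 ((517.9967041015625, 340.13531494140625), (50.878822326660156, 10.37720775604248), 65.83006286621094) 0.11673772001178112
0.14 1195 ((522.9989013671875, 338.64483642578125), (37.593345642089844, 22.963254928588867), 65.09027099609375) 0.16101111972934473
```

View pics/w1.png

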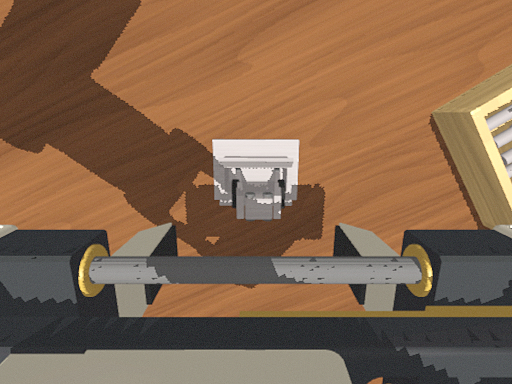

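The wrist view shows the head of the tongs at (260,200), centred between the fingers (columns 175–335). The stand is just behind it.

play_rows:
  moves:
    - {"claw": 91,"tx": -2,"ty": 1,"tz": 40,"yaw": 0}
    - {"claw": 91,"tx": -2,"ty": 1,"tz": 80,"yaw": 0}
    - {"claw": 91,"tx": -2,"ty": 1,"tz": 110,"yaw": 0}
    - {"claw": 91,"tx": -2,"ty": 1,"tz": 124,"yaw": 0}
    - {"claw": 91,"tx": -2,"ty": 1,"tz": 126.5,"yaw": 0}
    - {"claw": 91,"tx": -2,"ty": 1,"tz": 126.5,"yaw": 0}
    - {"claw": 52,"tx": -2,"ty": 1,"tz": 126.5,"yaw": 0}
    - {"claw": 50,"tx": -2,"ty": 1,"tz": 126.5,"yaw": 0}
    - {"claw": 48,"tx": -2,"ty": 1,"tz": 126.5,"yaw": 0}
    - {"claw": 48,"tx": -2,"ty": 1,"tz": 126.5,"yaw": 0}
    - {"claw": 48,"tx": -2,"ty": 1,"tz": 126.5,"yaw": 0}
    - {"claw": 48,"tx": -2,"ty": 1,"tz": 126.5,"yaw": 0}
  squeeze: 30

```text
time_s: 2.78
eef_pos: [0.5225, 0.336, 0.1189]
orientation: [-0.0, 0.208, 0.978, -0.0]
wrist_force: [0.2, -1.2, -1.1]
opening: 0.0484
grip_force: 6.3
```

```bash
python3 -c "
from h import *
delta(501,-305,230,66)"
```

```text
t 2.77 eef [522.5 336.  118.9] yaw now 66.04 open 48.4 grip 6.3 F [ 0.2 -1.2 -1.1]
tx,ty,tz,yaw [-240.7 -594.5 -110.8] 0.0
```

play_rows:
  moves:
    - {"claw": 47.5,"tz": -10}
    - {"claw": 47.5,"tz": -35}
    - {"claw": 47.5,"tz": -65}
    - {"claw": 47.5,"tz": -95}
    - {"claw": 47.5,"tz": -115}
    - {"claw": 47.5,"tz": -120}
    - {"claw": 47.5,"tx": -6,"ty": -15,"tz": -120}
    - {"claw": 47.5,"tx": -20,"ty": -50,"tz": -120}
    - {"claw": 47.5,"tx": -40,"ty": -100,"tz": -120}
    - {"claw": 47.5,"tx": -60,"ty": -150,"tz": -120}
    - {"claw": 47.5,"tx": -81,"ty": -200,"tz": -120}
    - {"claw": 47.5,"tx": -101,"ty": -250,"tz": -120}
    - {"claw": 47.5,"tx": -121,"ty": -300,"tz": -120}
    - {"claw": 47.5,"tx": -142,"ty": -350,"tz": -120}
    - {"claw": 47.5,"tx": -162,"ty": -400,"tz": -120}
    - {"claw": 47.5,"tx": -182,"ty": -450,"tz": -120}
    - {"claw": 47.5,"tx": -202,"ty": -500,"tz": -120}
    - {"claw": 47.5,"tx": -215,"ty": -530,"tz": -120}
    - {"claw": 47.5,"tx": -220,"ty": -543,"tz": -120}
    - {"claw": 47.5,"tx": -220,"ty": -543,"tz": -120}

```text
validation failed for argument at $.mo...
```

```bash
python3 - <<'E'
from h import *
delta(501,-305,230,66)
for n in ('top','scene'):
    c=snap(n); W=world(c); P=W.reshape(-1,3); np.savez(n+'2.npz',W=W,p=c['pixels'])
    s=read_state()['eef_pos']; R=pose()[1]
    L=(P-s)@R*1000   # tool coords
    for lo,hi in [(60,90),(90,118)]:
        k=(np.hypot(L[:,0],L[:,1])<45)&(L[:,2]>lo)&(L[:,2]<hi); Q=L[k]
        print(n,lo,len(Q),cv2.minAreaRect(Q[:,:2].astype(np.float32)) if len(Q)>5 else '', Q[:,2].max() if len(Q) else '')
    # rack link top: waist / ends
    k=(np.hypot(P[:,0]-.501,P[:,1]+.305)<.08)&(P[:,2]>.03)
    I=np.zeros(len(P),bool); px=c['pixels'].reshape(-1,3).min(1)>170
    Q=P[k&px]; print('link',len(Q),cv2.minAreaRect((Q[:,:2]*1000).astype(np.float32)) if len(Q)>5 else '')
    k=(np.hypot(P[:,0]-.501,P[:,1]+.305)<.11)&(P[:,2]>.0)&(P[:,2]<.07)&(c['pixels'].reshape(-1,3).std(1)<8)
    Q=P[k]; print('rack',len(Q),cv2.minAreaRect((Q[:,:2]*1000).astype(np.float32)) if len(Q)>5 else '')
E
```

```text
t 2.77 eef [522.5 336.  118.9] yaw now 66.04 open 48.4 grip 6.3 F [ 0.2 -1.2 -1.1]
tx,ty,tz,yaw [-240.7 -594.5 -110.8] 0.0
top 60 0  
top 90 20 ((-39.93544006347656, -3.3681411743164062), (9.013566017150879, 33.83805847167969), 10.116179466247559) 117.85902452051197
link 357 ((499.783935546875, -308.5623474121094), (33.94749069213867, 131.4702606201172), 69.710693359375)
rack 1239 ((504.9058532714844, -307.390625), (69.95745086669922, 145.3261260986328), 65.47079467773438)
scene 60 444 ((0.029779434204101562, 0.5366554260253906), (35.620872497558594, 80.27337646484375), 0.1032881811261177) 89.96908060181146
scene 90 702 ((-12.8805570602417, 1.9390792846679688), (86.95996856689453, 61.73844528198242), 86.81143188476562) 117.96249479974392
link 167 ((503.9436950683594, -310.9518127441406), (38.40106201171875, 114.5606689453125), 71.84131622314453)
rack 1116 ((504.15325927734375, -299.2037048339844), (63.713783264160156, 138.1711883544922), 64.9947738647461)
```

play_rows:
  moves:
    - {"claw": 47.5,"tx": 0,"ty": 0,"tz": -10,"yaw": 0}
    - {"claw": 47.5,"tx": 0,"ty": 0,"tz": -35,"yaw": 0}
    - {"claw": 47.5,"tx": 0,"ty": 0,"tz": -65,"yaw": 0}
    - {"claw": 47.5,"tx": 0,"ty": 0,"tz": -95,"yaw": 0}
    - {"claw": 47.5,"tx": 0,"ty": 0,"tz": -115,"yaw": 0}
    - {"claw": 47.5,"tx": 0,"ty": 0,"tz": -120,"yaw": 0}
    - {"claw": 47.5,"tx": -6,"ty": -15,"tz": -120,"yaw": 0}
    - {"claw": 47.5,"tx": -20,"ty": -50,"tz": -120,"yaw": 0}
    - {"claw": 47.5,"tx": -40,"ty": -100,"tz": -120,"yaw": 0}
    - {"claw": 47.5,"tx": -60,"ty": -150,"tz": -120,"yaw": 0}
    - {"claw": 47.5,"tx": -81,"ty": -200,"tz": -120,"yaw": 0}
    - {"claw": 47.5,"tx": -101,"ty": -250,"tz": -120,"yaw": 0}
    - {"claw": 47.5,"tx": -121,"ty": -300,"tz": -120,"yaw": 0}
    - {"claw": 47.5,"tx": -142,"ty": -350,"tz": -120,"yaw": 0}
    - {"claw": 47.5,"tx": -162,"ty": -400,"tz": -120,"yaw": 0}
    - {"claw": 47.5,"tx": -182,"ty": -450,"tz": -120,"yaw": 0}
    - {"claw": 47.5,"tx": -202,"ty": -500,"tz": -120,"yaw": 0}
    - {"claw": 47.5,"tx": -215,"ty": -530,"tz": -120,"yaw": 0}
    - {"claw": 47.5,"tx": -220,"ty": -543,"tz": -120,"yaw": 0}
    - {"claw": 47.5,"tx": -220,"ty": -543,"tz": -120,"yaw": 0}

```text
time_s: 5.38
eef_pos: [0.5024, -0.2495, 0.2382]
orientation: [-0.001, 0.208, 0.978, 0.0]
wrist_force: [0.2, 0.3, -1.6]
opening: 0.0476
grip_force: 5.5
```

```bash
cat > f.py <<'E'
from h import *
delta(501,-305,230,66)
s=read_state()['eef_pos']; R=pose()[1]
for n in ('top','scene','wrist'):
    c=snap(n,n+'_3.png'); W=world(c); P=W.reshape(-1,3)
    L=(P-s)@R*1000
    for lo,hi in [(40,75),(75,116)]:
        k=(np.hypot(L[:,0],L[:,1])<45)&(L[:,2]>lo)&(L[:,2]<hi); Q=L[k]
        print(n,lo,len(Q),cv2.minAreaRect(Q[:,:2].astype(np.float32)) if len(Q)>5 else '', np.sort(Q[:,2])[-3:] if len(Q) else '')
    for lo,hi in [(.03,.047),(.047,.054),(.05,.064)]:
        k=(np.hypot(P[:,0]-.501,P[:,1]+.305)<.08)&(P[:,2]>lo)&(P[:,2]<hi); Q=P[k]
        print(' rack',lo,len(Q),cv2.minAreaRect((Q[:,:2]*1000).astype(np.float32)) if len(Q)>5 else '')
E
python3 f.py
```

```text
t 5.38 eef [ 502.4 -249.5  238.2] yaw now 65.96 open 47.6 grip 5.5 F [ 0.2  0.3 -1.6]
tx,ty,tz,yaw [-21.4 -51.3   8.1] -0.0
top 40 0  
top 75 4  [ 95.75279427 109.2373713  111.45724497]
 rack 0.03 43 ((468.2485046386719, -299.7463073730469), (18.82830238342285, 48.20001983642578), 69.15038299560547)
 rack 0.047 70 ((464.8990478515625, -296.0069580078125), (23.549575805664062, 43.06560134887695), 82.32254791259766)
 rack 0.05 75 ((456.3150634765625, -297.5353698730469), (28.13440704345703, 32.991275787353516), 64.43679809570312)
scene 40 95 ((2.733186721801758, 4.66252326965332), (43.66860580444336, 18.440326690673828), 89.80847930908203) [74.1022949  74.17361869 74.62315269]
scene 75 108 ((2.528122901916504, 6.245229721069336), (18.758180618286133, 46.02595520019531), 0.07049933075904846) [110.56603309 111.59824911 111.77892628]
 rack 0.03 354 ((502.5147399902344, -302.55816650390625), (48.558013916015625, 133.37234497070312), 65.21796417236328)
 rack 0.047 150 ((502.8908386230469, -302.68914794921875), (47.61197280883789, 119.47077178955078), 65.46642303466797)
 rack 0.05 172 ((501.564453125, -305.58074951171875), (52.78787612915039, 120.06485748291016), 66.13035583496094)
wrist 40 396 ((1.5059051513671875, 2.9060211181640625), (43.1666145324707, 19.048866271972656), 89.97321319580078) [74.64527426 74.72352049 74.83927921]
wrist 75 218 ((7.854484558105469, 4.17193603515625), (43.2114143371582, 19.50535774230957), 72.08349609375) [109.58730147 109.73508011 110.10586856]
 rack 0.03 1486 ((490.7198791503906, -300.7688293457031), (47.167030334472656, 107.48563385009766), 65.74007415771484)
 rack 0.047 676 ((491.8463134765625, -300.21923828125), (42.1533203125, 99.48998260498047), 61.57355499267578)
 rack 0.05 877 ((491.43389892578125, -301.4557189941406), (47.9763298034668, 97.21598815917969), 65.8868408203125)
```

View pics/wrist_3.png

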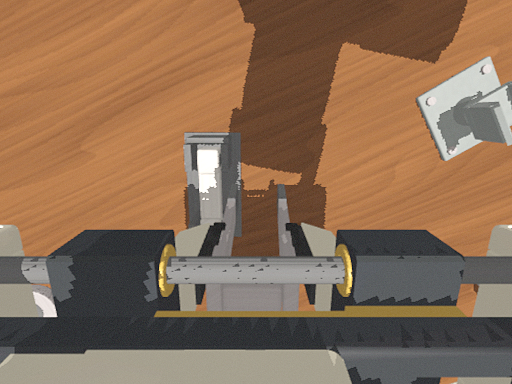

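The wrist view shows the blades at columns 231 and 283, centred on the tool (256). The rack with the link is to the left at (210,180).

play_rows:
  moves:
    - {"claw": 47.7,"tx": -8,"ty": -18,"tz": 0,"yaw": 0}
    - {"claw": 47.7,"tx": -18,"ty": -40,"tz": 0,"yaw": 0}
    - {"claw": 47.7,"tx": -23,"ty": -51,"tz": 5,"yaw": 0}
    - {"claw": 47.7,"tx": -23,"ty": -51,"tz": 20,"yaw": 0}
    - {"claw": 47.7,"tx": -23,"ty": -51,"tz": 40,"yaw": 0}
    - {"claw": 47.7,"tx": -23,"ty": -51,"tz": 55,"yaw": 0}
    - {"claw": 47.7,"tx": -23,"ty": -51,"tz": 58,"yaw": 0}
    - {"claw": 47.7,"tx": -23,"ty": -51,"tz": 58,"yaw": 0}

```text
time_s: 6.52
eef_pos: [0.5036, -0.3052, 0.1811]
orientation: [0.0, 0.207, 0.978, 0.0]
wrist_force: [0.3, 0.1, -0.5]
opening: 0.0479
grip_force: 5.4
```

```bash
cat > g.py <<'E'
from h import *
delta(501.5,-305,136,66)
a=np.radians(66); ex=np.array([np.cos(a+np.pi/2),np.sin(a+np.pi/2)])
c=snap('scene','scene_4.png'); np.savez('scene_4.npz',W=world(c),p=c['pixels'])
c2=snap('wrist')
f=lambda i,x,y,w,h:cv2.resize(i[y:y+h,x:x+w],(400,400),interpolation=cv2.INTER_CUBIC)
cv2.imwrite('pics/c4.png',np.hstack([f(c['pixels'],190,40,110,110),f(c2['pixels'],170,90,180,180)])[:,:,::-1])
E
python3 g.py
```

```text
t 6.53 eef [ 503.6 -305.2  181.1] yaw now 66.05 open 47.9 grip 5.4 F [ 0.3  0.1 -0.5]
tx,ty,tz,yaw [ 1.9 -0.7 45.1] 0.0
```

View pics/c4.png

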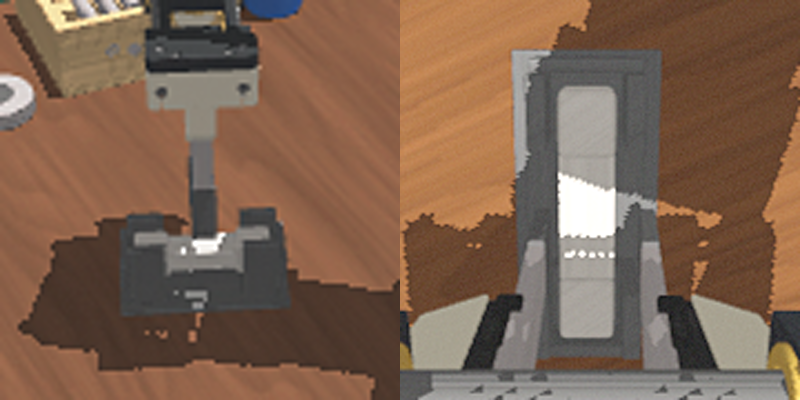

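The tongs are centred over the waist along the link (left crop, 205,240). The blades straddle the link evenly (right crop, inner edges 547 and 642, link 557–617).

play_rows:
  moves:
    - {"claw": 47.7,"tx": 0,"ty": -0.5,"tz": 12,"yaw": 0}
    - {"claw": 47.7,"tx": 0,"ty": -0.5,"tz": 24,"yaw": 0}
    - {"claw": 47.7,"tx": 0,"ty": -0.5,"tz": 36,"yaw": 0}
    - {"claw": 47.7,"tx": 0,"ty": -0.5,"tz": 43,"yaw": 0}
    - {"claw": 47.7,"tx": 0,"ty": -0.5,"tz": 45,"yaw": 0}
    - {"claw": 47.7,"tx": 0,"ty": -0.5,"tz": 45,"yaw": 0}
    - {"claw": 46,"tx": 0,"ty": -0.5,"tz": 45,"yaw": 0}
    - {"claw": 45,"tx": 0,"ty": -0.5,"tz": 45,"yaw": 0}
    - {"claw": 44,"tx": 0,"ty": -0.5,"tz": 45,"yaw": 0}
    - {"claw": 43,"tx": 0,"ty": -0.5,"tz": 45,"yaw": 0}
    - {"claw": 42,"tx": 0,"ty": -0.5,"tz": 45,"yaw": 0}
    - {"claw": 36,"tx": 0,"ty": -0.5,"tz": 45,"yaw": 0}
    - {"claw": 30,"tx": 0,"ty": -0.5,"tz": 45,"yaw": 0}
    - {"claw": 30,"tx": 0,"ty": -0.5,"tz": 45,"yaw": 0}
  squeeze: 60

```text
time_s: 8.38
eef_pos: [0.5034, -0.3058, 0.1363]
orientation: [0.0, 0.208, 0.978, -0.0]
wrist_force: [-1.2, 0.2, 3.6]
opening: 0.0435
grip_force: 60.0
```

play_rows:
  moves:
    - {"claw": 30,"tx": 0,"ty": 0,"tz": -3,"yaw": 0}
    - {"claw": 30,"tx": 0,"ty": 0,"tz": -10,"yaw": 0}
    - {"claw": 30,"tx": 0,"ty": 0,"tz": -20,"yaw": 0}
    - {"claw": 30,"tx": 0,"ty": 0,"tz": -32,"yaw": 0}
    - {"claw": 30,"tx": 0,"ty": 0,"tz": -46,"yaw": 0}
    - {"claw": 30,"tx": 0,"ty": 0,"tz": -60,"yaw": 0}
    - {"claw": 30,"tx": 0,"ty": 0,"tz": -74,"yaw": 0}
    - {"claw": 30,"tx": 0,"ty": 0,"tz": -82,"yaw": 0}
    - {"claw": 30,"tx": 0,"ty": 0,"tz": -85,"yaw": 0}
    - {"claw": 30,"tx": 0,"ty": 0,"tz": -85,"yaw": 0}

```text
time_s: 9.62
eef_pos: [0.5031, -0.3056, 0.2208]
orientation: [-0.0, 0.208, 0.978, 0.0]
wrist_force: [0.4, -0.5, -2.3]
opening: 0.0432
grip_force: 60.0
```

```bash
python3 - <<'E'
from h import *
delta(510,-140,221,97.6)
c=snap('scene'); c2=snap('wrist')
f=lambda i,x,y,w,h:cv2.resize(i[y:y+h,x:x+w],(400,400),interpolation=cv2.INTER_CUBIC)
cv2.imwrite('pics/c5.png',np.hstack([f(c['pixels'],190,30,110,110),f(c2['pixels'],170,90,180,180)])[:,:,::-1])
E
```

```text
t 9.62 eef [ 503.1 -305.6  220.8] yaw now 66.03 open 43.2 grip 60.0 F [ 0.4 -0.5 -2.3]
tx,ty,tz,yaw [ 6.100e+01  1.542e+02 -1.000e-01] -31.6
```

View pics/c5.png

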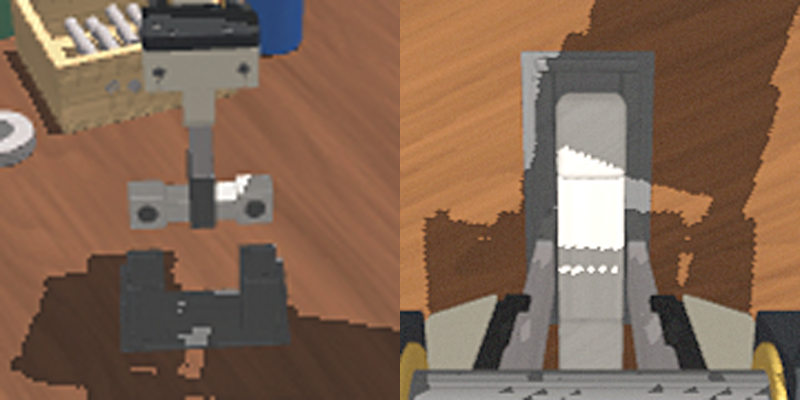

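The link is held level by the waist, well clear of the rack.

play_rows:
  moves:
    - {"claw": 30,"tx": 8,"ty": 20,"tz": 0,"yaw": -3}
    - {"claw": 30,"tx": 20,"ty": 50,"tz": 0,"yaw": -10}
    - {"claw": 30,"tx": 32,"ty": 82,"tz": 0,"yaw": -17}
    - {"claw": 30,"tx": 45,"ty": 114,"tz": 0,"yaw": -24}
    - {"claw": 30,"tx": 55,"ty": 140,"tz": 0,"yaw": -29}
    - {"claw": 30,"tx": 61,"ty": 154,"tz": 0,"yaw": -31.5}
    - {"claw": 30,"tx": 61,"ty": 154,"tz": 15,"yaw": -31.6}
    - {"claw": 30,"tx": 61,"ty": 154,"tz": 40,"yaw": -31.6}
    - {"claw": 30,"tx": 61,"ty": 154,"tz": 68,"yaw": -31.6}
    - {"claw": 30,"tx": 61,"ty": 154,"tz": 88,"yaw": -31.6}
    - {"claw": 30,"tx": 61,"ty": 154,"tz": 96,"yaw": -31.6}
    - {"claw": 30,"tx": 61,"ty": 154,"tz": 99,"yaw": -31.6}
    - {"claw": 30,"tx": 61,"ty": 154,"tz": 101,"yaw": -31.6}
    - {"claw": 30,"tx": 61,"ty": 154,"tz": 102,"yaw": -31.6}
    - {"claw": 30,"tx": 61,"ty": 154,"tz": 102,"yaw": -31.6}

```text
time_s: 11.6
eef_pos: [0.5102, -0.1403, 0.1194]
orientation: [0.0, -0.067, 0.998, -0.0]
wrist_force: [0.5, 0.3, -2.9]
opening: 0.0437
grip_force: 60.0
```

play_rows:
  moves:
    - {"claw": 30,"tx": 0,"ty": 0,"tz": 1,"yaw": 0}
    - {"claw": 30,"tx": 0,"ty": 0,"tz": 2,"yaw": 0}
    - {"claw": 30,"tx": 0,"ty": 0,"tz": 3,"yaw": 0}
    - {"claw": 30,"tx": 0,"ty": 0,"tz": 3.3,"yaw": 0}
    - {"claw": 30,"tx": 0,"ty": 0,"tz": 3.3,"yaw": 0}

```text
time_s: 12.22
eef_pos: [0.5101, -0.1402, 0.1163]
orientation: [0.0, -0.067, 0.998, -0.0]
wrist_force: [-2.0, 1.2, 5.3]
opening: 0.0432
grip_force: 60.0
```

play_rows:
  moves:
    - {"claw": 43,"tx": 0,"ty": 0,"tz": 0,"yaw": 0}
    - {"claw": 44.5,"tx": 0,"ty": 0,"tz": 0,"yaw": 0}
    - {"claw": 46,"tx": 0,"ty": 0,"tz": 0,"yaw": 0}
    - {"claw": 47.5,"tx": 0,"ty": 0,"tz": 0,"yaw": 0}
    - {"claw": 47.7,"tx": 0,"ty": 0,"tz": 0,"yaw": 0}
    - {"claw": 47.7,"tx": 0,"ty": 0,"tz": 0,"yaw": 0}
    - {"claw": 47.7,"tx": 0,"ty": 0,"tz": 0,"yaw": 0}
  squeeze: 30

```text
time_s: 13.1
eef_pos: [0.51, -0.1402, 0.1157]
orientation: [0.0, -0.067, 0.998, 0.0]
wrist_force: [-0.2, -0.4, -1.3]
opening: 0.0474
grip_force: 5.4
```

```bash
python3 -c "
from h import *
delta(510,-140,170,97.6)"
```

```text
t 13.1 eef [ 510.  -140.2  115.7] yaw now 97.63 open 47.4 grip 5.4 F [-0.2 -0.4 -1.3]
tx,ty,tz,yaw [ -0.    0.2 -54.3] 0.0
```

play_rows:
  moves:
    - {"claw": 47.7,"tx": 0,"ty": 0,"tz": -8,"yaw": 0}
    - {"claw": 47.7,"tx": 0,"ty": 0,"tz": -25,"yaw": 0}
    - {"claw": 47.7,"tx": 0,"ty": 0,"tz": -45,"yaw": 0}
    - {"claw": 47.7,"tx": 10,"ty": 0,"tz": -58,"yaw": 0}
    - {"claw": 47.7,"tx": 30,"ty": 0,"tz": -60,"yaw": 0}
    - {"claw": 47.7,"tx": 39,"ty": 0,"tz": -60,"yaw": 0}
    - {"claw": 47.7,"tx": 39,"ty": 0,"tz": -60,"yaw": 0}
    - {"claw": 47.7,"tx": 39,"ty": 0,"tz": -60,"yaw": 0}

```text
time_s: 14.1
eef_pos: [0.4717, -0.1455, 0.1757]
orientation: [0.0, -0.067, 0.998, 0.0]
wrist_force: [-0.5, 1.1, -1.0]
opening: 0.0475
grip_force: 5.4
```

```bash
cat > l.py <<'E'
from h import *
delta(510-39*np.cos(np.radians(7.6)),-140-39*np.sin(np.radians(7.6)),116,97.6)
s=read_state()['eef_pos']; R=pose()[1]; ims=[]
mr=lambda Q:[np.round(v,1) for v in cv2.minAreaRect(Q.astype(np.float32))] if len(Q)>5 else ''
for n in ('scene','wrist','top'):
    c=snap(n); ims.append(c['pixels']); W=world(c); P=W.reshape(-1,3); L=(P-s)@R*1000
    h=P[:,2]*1000
    k=(np.hypot(L[:,0]+39,L[:,1])<70)&(h>10)&(h<45); print(n,'link in tool',k.sum(),mr(L[k][:,:2]), 'z',np.percentile(h[k],[50,95]) if k.any() else '')
    k=(np.hypot(L[:,0],L[:,1])<45)&(h>52)&(h<100); print('  tongs in tool',k.sum(),mr(L[k][:,:2]))
    k=(np.hypot(P[:,0]-.539,P[:,1]-.015)<.06)&(h>75)&(h<105); print('  saddle walls',k.sum(),mr(P[k][:,:2]*1000))
    k=(np.hypot(P[:,0]-.539,P[:,1]-.015)<.008)&(h>20)&(h<105); print('  floor',np.percentile(h[k],[10,50,90]) if k.any() else '')
f=lambda i,x,y,w,h:cv2.resize(i[y:y+h,x:x+w],(400,400),interpolation=cv2.INTER_CUBIC)
cv2.imwrite('pics/c6.png',np.hstack([f(ims[0],200,60,130,130),f(ims[1],100,20,300,300)])[:,:,::-1])
E
python3 l.py
```

```text
t 14.1 eef [ 471.7 -145.5  175.7] yaw now 97.63 open 47.5 grip 5.4 F [-0.5  1.1 -1. ]
tx,ty,tz,yaw [ 0.3  0.4 59.7] 0.0
scene link in tool 395 [array([-38.7,   2.2]), array([ 27.7, 110.1]), np.float64(89.8)] z [24.52043129 31.15555021]
  tongs in tool 139 [array([1.6, 4.2]), array([45.3, 20.9]), np.float64(89.8)]
  saddle walls 240 [array([539.5,  15.2]), array([41.5, 57.6]), np.float64(6.3)]
  floor [53.93874627 55.61186522 57.68434693]
wrist link in tool 2066 [array([-30.7,   0.5]), array([93.7, 23.8]), np.float64(0.3)] z [25.30873086 31.23544911]
  tongs in tool 215 [array([0.9, 0.7]), array([19.5, 45.9]), np.float64(0.1)]
  saddle walls 90 [array([529.6,  39.1]), array([23.4,  5.8]), np.float64(7.1)]
  floor 
top link in tool 18 [array([-41.5,   4.5]), array([12.1, 99.5]), np.float64(85.5)] z [29.36377006 32.81131883]
  tongs in tool 0 
  saddle walls 155 [array([537.9,  14.4]), array([39. , 56.7]), np.float64(7.8)]
  floor [53.78270611 56.37017203 60.34690984]
```

View pics/c6.png

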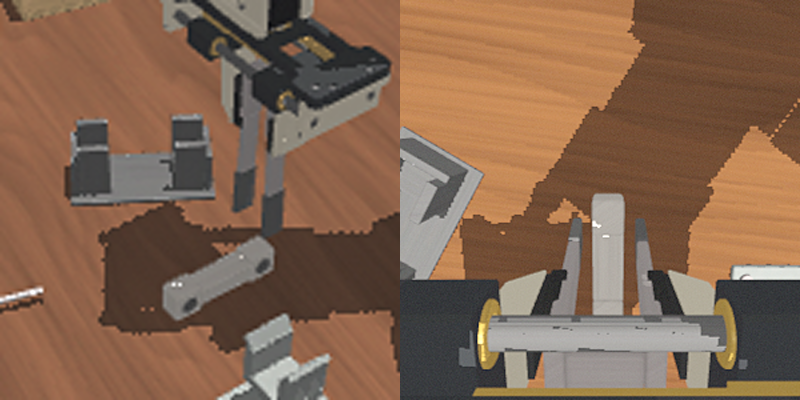

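The link stands upright on the bench (left crop, 165–270 by 240–320), with the near end under the tongs. The wrist estimate of its extent disagrees with the scene estimate, so I'm checking that.

```bash
python3 - <<'E'
from h import *
s=read_state()['eef_pos']; R=pose()[1]
for n in('wrist','scene'):
    c=snap(n); W=world(c); L=(W-s)@R*1000; h=W[...,2]*1000
    for lo,hi in((26,35),(20,27.5)):
        k=(abs(L[...,1])<16)&(h>lo)&(h<hi)&(L[...,0]>-120)&(L[...,0]<40)
        print(n,lo,k.sum(),np.histogram(L[...,0][k],np.arange(-110,41,10))[0], np.percentile(L[...,0][k],[1,99]),np.median(L[...,1][k]))
    if n=='wrist':
        for v in range(150,262,6): print(v, np.round(L[v,252],0), round(h[v,252]))
E
```

```text
wrist 26 902 [  0   0   0 131 106   1   4   2   5  30 225 246 152   0   0] [-76.03874873  15.57243113] 0.2385107238746651
wrist 20 1181 [  0   0   0   2 163 195 201 205 216 150   1   9  39   0   0] [-66.95101913  15.76000733] 0.2176018301143349
150 [ 32.  -3. 173.] 2
156 [ 25.  -3. 175.] 0
162 [ 18.  -3. 175.] 0
168 [ 16.  -3. 155.] 20
174 [ 12.  -3. 145.] 30
180 [  6.  -3. 145.] 30
186 [ -1.  -3. 145.] 30
192 [ -6.  -3. 144.] 31
198 [-14.  -3. 150.] 25
204 [-21.  -3. 151.] 25
210 [-27.  -3. 150.] 25
216 [-34.  -3. 151.] 25
222 [-41.  -3. 151.] 25Traceback (most recent call last):
  File "<stdin>", line 9, in <module>
ValueError: cannot convert float NaN to integer
```

The wrist camera sits on the tool's +x side. It sees the near end at x = +16 mm, which puts the link centre at −39 mm. That agrees with the scene camera, so I'm lowering onto the end.

play_rows:
  moves:
    - {"claw": 47.7,"tx": 0,"ty": 0.4,"tz": 10,"yaw": 0}
    - {"claw": 47.7,"tx": 0,"ty": 0.4,"tz": 25,"yaw": 0}
    - {"claw": 47.7,"tx": 0,"ty": 0.4,"tz": 42,"yaw": 0}
    - {"claw": 47.7,"tx": 0,"ty": 0.4,"tz": 54,"yaw": 0}
    - {"claw": 47.7,"tx": 0,"ty": 0.4,"tz": 58.5,"yaw": 0}
    - {"claw": 47.7,"tx": 0,"ty": 0.4,"tz": 59.5,"yaw": 0}
    - {"claw": 46,"tx": 0,"ty": 0.4,"tz": 59.5,"yaw": 0}
    - {"claw": 45,"tx": 0,"ty": 0.4,"tz": 59.5,"yaw": 0}
    - {"claw": 44,"tx": 0,"ty": 0.4,"tz": 59.5,"yaw": 0}
    - {"claw": 43,"tx": 0,"ty": 0.4,"tz": 59.5,"yaw": 0}
    - {"claw": 42,"tx": 0,"ty": 0.4,"tz": 59.5,"yaw": 0}
    - {"claw": 36,"tx": 0,"ty": 0.4,"tz": 59.5,"yaw": 0}
    - {"claw": 30,"tx": 0,"ty": 0.4,"tz": 59.5,"yaw": 0}
    - {"claw": 30,"tx": 0,"ty": 0.4,"tz": 59.5,"yaw": 0}
  squeeze: 60

```text
time_s: 16.05
eef_pos: [0.4714, -0.1451, 0.1165]
orientation: [0.0, -0.067, 0.998, -0.0]
wrist_force: [-0.6, 0.6, 4.8]
opening: 0.0436
grip_force: 60.0
```

play_rows:
  moves:
    - {"claw": 30,"tx": 0,"ty": 0,"tz": -2,"yaw": 0}
    - {"claw": 30,"tx": 0,"ty": 0,"tz": -8,"yaw": 0}
    - {"claw": 30,"tx": 0,"ty": 0,"tz": -18,"yaw": 0}
    - {"claw": 30,"tx": 0,"ty": 0,"tz": -32,"yaw": 0}
    - {"claw": 30,"tx": 0,"ty": 0,"tz": -50,"yaw": 0}
    - {"claw": 30,"tx": 0,"ty": 0,"tz": -70,"yaw": 0}
    - {"claw": 30,"tx": 0,"ty": 0,"tz": -90,"yaw": 0}
    - {"claw": 30,"tx": 0,"ty": 0,"tz": -104,"yaw": 0}
    - {"claw": 30,"tx": 0,"ty": 0,"tz": -110,"yaw": 0}
    - {"claw": 30,"tx": 0,"ty": 0,"tz": -110,"yaw": 0}

```text
time_s: 17.3
eef_pos: [0.4713, -0.145, 0.2263]
orientation: [0.0, -0.067, 0.998, -0.0]
wrist_force: [0.1, 0.1, -2.2]
opening: 0.0434
grip_force: 60.0
```

```bash
cat > k.py <<'E'
from h import *
import sys
a=np.radians(7.5); u=np.array([np.cos(a),np.sin(a)]); p=np.array([539,15.])-40*u
delta(p[0],p[1],226,97.5)
s=read_state()['eef_pos']; R=pose()[1]; ims=[]
mr=lambda Q:[np.round(v,1) for v in cv2.minAreaRect(Q.astype(np.float32))] if len(Q)>5 else ''
for n in ('scene','wrist','top'):
    c=snap(n); ims.append(c['pixels']); W=world(c); P=W.reshape(-1,3); L=(P-s)@R*1000
    k=(np.hypot(L[:,0]+39,L[:,1])<70)&(L[:,2]>80)&(L[:,2]<128); Q=L[k]
    print(n,'link in tool',k.sum(),mr(Q[:,:2]))
    # top surfaces per x bin: top edge z
    k2=(abs(L[:,1])<10)&(L[:,2]>80)&(L[:,2]<128); b=[(int(x),round(float(np.percentile(L[k2&(abs(L[:,0]-x)<4)][:,2],15)),1)) for x in range(-90,20,8) if (k2&(abs(L[:,0]-x)<4)).sum()>5]; print(b)
c=ims
f=lambda i,x,y,w,h:cv2.resize(i[y:y+h,x:x+w],(400,400),interpolation=cv2.INTER_CUBIC)
cv2.imwrite('pics/c7.png',np.hstack([f(ims[0],200,40,150,150),f(ims[1],100,20,300,300)])[:,:,::-1])
E
python3 k.py
```

```text
t 17.3 eef [ 471.3 -145.   226.3] yaw now 97.64 open 43.4 grip 60.0 F [ 0.1  0.1 -2.2]
tx,ty,tz,yaw [-48.4 149.7   0.3] 0.1
scene link in tool 536 [array([-40.2,  -0.1]), array([107.2,  36.1]), np.float64(4.6)]
[(-90, 86.8), (-82, 85.4), (-74, 85.4), (-66, 86.4), (-58, 92.6), (-50, 91.4), (-42, 91.6), (-34, 91.6), (-26, 91.8), (-18, 91.6), (-10, 85.9), (-2, 85.8), (6, 85.2)]
wrist link in tool 2405 [array([-16.3,   1. ]), array([35.9, 65. ]), np.float64(88.8)]
[(-50, 91.9), (-42, 91.8), (-34, 91.9), (-26, 91.8), (-18, 91.8), (-10, 85.9), (-2, 85.6), (6, 85.7), (14, 86.2)]
top link in tool 17 [array([-83.8,  12. ]), array([15.1,  5.5]), np.float64(31.5)]
[]
```

View pics/c7.png

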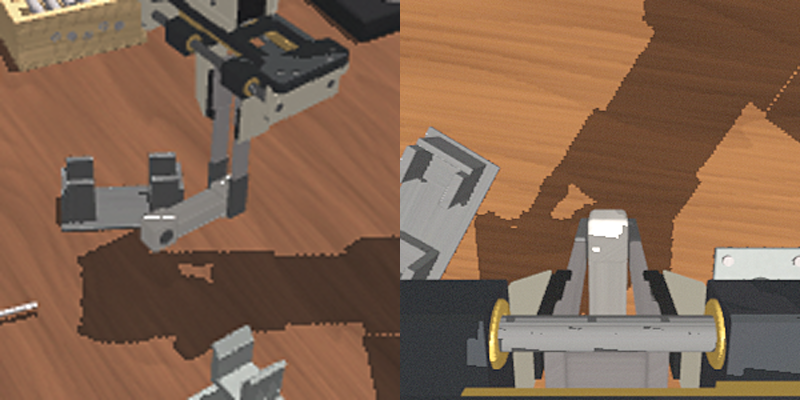

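The link is held level by its near end (end-block tops 85.4 and 85.7 mm below the TCP). Now over to the saddle.

play_rows:
  moves:
    - {"claw": 30,"tx": -4,"ty": 10,"tz": -6,"yaw": 0}
    - {"claw": 30,"tx": -13,"ty": 40,"tz": -12,"yaw": 0}
    - {"claw": 30,"tx": -24,"ty": 75,"tz": -12,"yaw": 0}
    - {"claw": 30,"tx": -35,"ty": 110,"tz": -12,"yaw": 0}
    - {"claw": 30,"tx": -44,"ty": 136,"tz": -12,"yaw": 0}
    - {"claw": 30,"tx": -48,"ty": 147,"tz": -12,"yaw": 0}
    - {"claw": 30,"tx": -49,"ty": 150,"tz": -12,"yaw": 0}
    - {"claw": 30,"tx": -49,"ty": 150,"tz": -12,"yaw": 0}
    - {"claw": 30,"tx": -49,"ty": 150,"tz": -12,"yaw": 0}

```text
time_s: 18.58
eef_pos: [0.4999, 0.0094, 0.2382]
orientation: [-0.0, -0.066, 0.998, -0.0]
wrist_force: [-0.9, -0.1, -1.9]
opening: 0.0433
grip_force: 60.0
```

```bash
cat > q.py <<'E'
from h import *
a=np.radians(7.5); u=np.array([np.cos(a),np.sin(a)]); p=np.array([539,15.])-39.5*u
delta(p[0],p[1],226,97.5)
s=read_state()['eef_pos']*1000; ims=[]
mr=lambda Q:[np.round(v,1) for v in cv2.minAreaRect(Q.astype(np.float32))] if len(Q)>5 else ''
for n in ('scene','wrist','top'):
    c=snap(n); ims.append(c['pixels']); P=world(c).reshape(-1,3)*1000
    zu=s[2]-116; r=np.hypot(P[:,0]-539,P[:,1]-15)
    k=(r<62)&(P[:,2]>zu+5)&(P[:,2]<zu+35)&(P[:,2]>98); print(n,'link',k.sum(),mr(P[k][:,:2]))
    k=(r<42)&(P[:,2]>70)&(P[:,2]<98); print('  walls',k.sum(),mr(P[k][:,:2]))
f=lambda i,x,y,w,h:cv2.resize(i[y:y+h,x:x+w],(400,400),interpolation=cv2.INTER_CUBIC)
cv2.imwrite('pics/c8.png',np.hstack([f(ims[0],220,110,130,130),f(ims[1],100,20,300,300)])[:,:,::-1])
E
python3 q.py
```

```text
t 18.57 eef [499.9   9.4 238.2] yaw now 97.57 open 43.3 grip 60.0 F [-0.9 -0.1 -1.9]
tx,ty,tz,yaw [-0.   0.5 12.2] 0.1
scene link 636 [array([539.4,  13.7]), array([107.9,  37.2]), np.float64(3.7)]
  walls 164 [array([539.1,  20.4]), array([42.4, 46.8]), np.float64(8.3)]
wrist link 2389 [array([516.2,  12.1]), array([65.2, 36.1]), np.float64(8.0)]
  walls 152 [array([541.3,  14.4]), array([40.3, 55.7]), np.float64(6.9)]
top link 0 
  walls 0
```

View pics/c8.png

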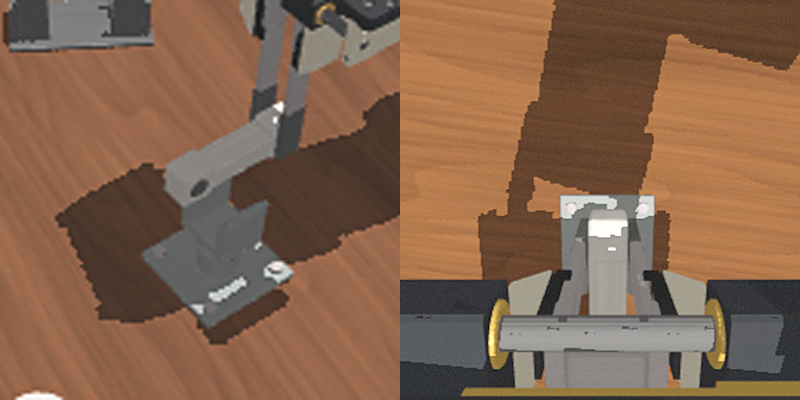

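The link is over the channel. In the wrist crop the base (560–655) and the link (588–627) share centre 607. Lowering in stages.

play_rows:
  moves:
    - {"claw": 30,"tx": -0.5,"ty": 0.3,"tz": 8,"yaw": 0}
    - {"claw": 30,"tx": -0.5,"ty": 0.3,"tz": 18,"yaw": 0}
    - {"claw": 30,"tx": -0.5,"ty": 0.3,"tz": 27,"yaw": 0}
    - {"claw": 30,"tx": -0.5,"ty": 0.3,"tz": 33,"yaw": 0}
    - {"claw": 30,"tx": -0.5,"ty": 0.3,"tz": 39,"yaw": 0}
    - {"claw": 30,"tx": -0.5,"ty": 0.3,"tz": 45,"yaw": 0}
    - {"claw": 30,"tx": -0.5,"ty": 0.3,"tz": 50,"yaw": 0}
    - {"claw": 30,"tx": -0.5,"ty": 0.3,"tz": 54,"yaw": 0}
    - {"claw": 30,"tx": -0.5,"ty": 0.3,"tz": 57,"yaw": 0}
    - {"claw": 30,"tx": -0.5,"ty": 0.3,"tz": 59,"yaw": 0}
    - {"claw": 30,"tx": -0.5,"ty": 0.3,"tz": 60,"yaw": 0}
    - {"claw": 30,"tx": -0.5,"ty": 0.3,"tz": 60,"yaw": 0}

```text
time_s: 20.23
eef_pos: [0.5004, 0.0106, 0.1782]
orientation: [0.0, -0.067, 0.998, 0.0]
wrist_force: [-1.0, -0.3, -2.7]
opening: 0.0433
grip_force: 60.0
```

play_rows:
  moves:
    - {"claw": 30,"tx": 0,"ty": 0,"tz": 1,"yaw": 0}
    - {"claw": 30,"tx": 0,"ty": 0,"tz": 2,"yaw": 0}
    - {"claw": 30,"tx": 0,"ty": 0,"tz": 3,"yaw": 0}
    - {"claw": 30,"tx": 0,"ty": 0,"tz": 4,"yaw": 0}
    - {"claw": 30,"tx": 0,"ty": 0,"tz": 5,"yaw": 0}
    - {"claw": 30,"tx": 0,"ty": 0,"tz": 6,"yaw": 0}
    - {"claw": 30,"tx": 0,"ty": 0,"tz": 7,"yaw": 0}
    - {"claw": 30,"tx": 0,"ty": 0,"tz": 7,"yaw": 0}

```text
time_s: 21.22
eef_pos: [0.5003, 0.0106, 0.1711]
orientation: [-0.0, -0.067, 0.998, 0.0]
wrist_force: [-0.9, 0.0, -3.2]
opening: 0.0435
grip_force: 60.0
```

play_rows:
  moves:
    - {"claw": 30,"tx": 0,"ty": 0,"tz": 0.7,"yaw": 0}
    - {"claw": 30,"tx": 0,"ty": 0,"tz": 1.4,"yaw": 0}
    - {"claw": 30,"tx": 0,"ty": 0,"tz": 2,"yaw": 0}
    - {"claw": 30,"tx": 0,"ty": 0,"tz": 2,"yaw": 0}

```text
time_s: 21.72
eef_pos: [0.5003, 0.0106, 0.1692]
orientation: [-0.0, -0.067, 0.998, 0.0]
wrist_force: [0.1, -0.1, -1.7]
opening: 0.0435
grip_force: 60.0
```

play_rows:
  moves:
    - {"claw": 30,"tx": 0,"ty": 0,"tz": 0.5,"yaw": 0}
    - {"claw": 30,"tx": 0,"ty": 0,"tz": 1,"yaw": 0}
    - {"claw": 30,"tx": 0,"ty": 0,"tz": 1,"yaw": 0}

```text
time_s: 22.1
eef_pos: [0.5004, 0.0106, 0.1682]
orientation: [-0.0, -0.067, 0.998, 0.0]
wrist_force: [0.0, 0.4, -3.5]
opening: 0.0431
grip_force: 60.0
```

play_rows:
  moves:
    - {"claw": 30,"tx": 0,"ty": 0,"tz": 0.5,"yaw": 0}
    - {"claw": 30,"tx": 0,"ty": 0,"tz": 1,"yaw": 0}
    - {"claw": 30,"tx": 0,"ty": 0,"tz": 1,"yaw": 0}

```text
time_s: 22.48
eef_pos: [0.5003, 0.0106, 0.1672]
orientation: [-0.0, -0.067, 0.998, 0.0]
wrist_force: [0.1, 0.2, -3.0]
opening: 0.0432
grip_force: 60.0
```

play_rows:
  moves:
    - {"claw": 30,"tx": 0,"ty": 0,"tz": 0.5,"yaw": 0}
    - {"claw": 30,"tx": 0,"ty": 0,"tz": 0.5,"yaw": 0}

```text
time_s: 22.72
eef_pos: [0.5004, 0.0105, 0.1667]
orientation: [-0.0, -0.067, 0.998, 0.0]
wrist_force: [-0.6, -0.4, -2.6]
opening: 0.0433
grip_force: 60.0
```

play_rows:
  moves:
    - {"claw": 30,"tx": 0,"ty": 0,"tz": 0.5,"yaw": 0}
    - {"claw": 30,"tx": 0,"ty": 0,"tz": 0.5,"yaw": 0}

```text
time_s: 22.98
eef_pos: [0.5003, 0.0106, 0.1662]
orientation: [-0.0, -0.067, 0.998, 0.0]
wrist_force: [-0.3, -0.2, -3.1]
opening: 0.0434
grip_force: 60.0
```

play_rows:
  moves:
    - {"claw": 30,"tx": 0,"ty": 0,"tz": 0.5,"yaw": 0}
    - {"claw": 30,"tx": 0,"ty": 0,"tz": 0.5,"yaw": 0}

```text
time_s: 23.22
eef_pos: [0.5004, 0.0106, 0.1659]
orientation: [0.0, -0.067, 0.998, 0.0]
wrist_force: [-0.8, -0.5, -0.4]
opening: 0.0433
grip_force: 60.0
```

play_rows:
  moves:
    - {"claw": 30,"tx": 0,"ty": 0,"tz": 0.5,"yaw": 0}
    - {"claw": 30,"tx": 0,"ty": 0,"tz": 0.5,"yaw": 0}

```text
time_s: 23.48
eef_pos: [0.5004, 0.0106, 0.1657]
orientation: [0.0, -0.067, 0.998, -0.0]
wrist_force: [-2.0, 0.8, 5.4]
opening: 0.0433
grip_force: 60.0
```

There is about 8 N on the floor of the channel now, so I hold briefly and then release.

play_rows:
  moves:
    - {"claw": 30,"tx": 0,"ty": 0,"tz": 0,"yaw": 0}
    - {"claw": 30,"tx": 0,"ty": 0,"tz": 0,"yaw": 0}
    - {"claw": 43,"tx": 0,"ty": 0,"tz": 0,"yaw": 0}
    - {"claw": 44,"tx": 0,"ty": 0,"tz": 0,"yaw": 0}
    - {"claw": 45,"tx": 0,"ty": 0,"tz": 0,"yaw": 0}
    - {"claw": 46.5,"tx": 0,"ty": 0,"tz": 0,"yaw": 0}
    - {"claw": 47.7,"tx": 0,"ty": 0,"tz": 0,"yaw": 0}
    - {"claw": 47.7,"tx": 0,"ty": 0,"tz": 0,"yaw": 0}
    - {"claw": 47.7,"tx": 0,"ty": 0,"tz": 0,"yaw": 0}
  squeeze: 60

```text
time_s: 24.6
eef_pos: [0.5004, 0.0106, 0.1652]
orientation: [0.0, -0.067, 0.998, 0.0]
wrist_force: [-0.2, 0.1, -0.8]
opening: 0.0478
grip_force: 5.4
```

```bash
cat > r.py <<'E'
from h import *
delta(521,336.5,238,66)
mr=lambda Q:[np.round(v,1) for v in cv2.minAreaRect(Q.astype(np.float32))] if len(Q)>5 else ''
for n in ('scene','top','wrist'):
    c=snap(n); P=world(c).reshape(-1,3)*1000
    a=np.radians(7.5); L=np.stack([(P[:,0]-539)*np.cos(a)+(P[:,1]-15)*np.sin(a),-(P[:,0]-539)*np.sin(a)+(P[:,1]-15)*np.cos(a),P[:,2]],1)
    k=(abs(L[:,0])<70)&(abs(L[:,1])<13)&(L[:,2]>62)&(L[:,2]<92)
    print(n,'link in saddle',k.sum(),mr(L[k][:,:2]))
    for x in (-48,-34,0,34,48):
        q=L[k&(abs(L[:,0]-x)<4)]; print('   ',x,len(q),np.round(np.percentile(q[:,2],85),1) if len(q)>3 else '', end='')
    print()
E
python3 r.py
```

```text
t 24.6 eef [500.4  10.6 165.2] yaw now 97.63 open 47.8 grip 5.4 F [-0.2  0.1 -0.8]
tx,ty,tz,yaw [-63.7 320.3 -72.8] 31.6
scene link in saddle 326 [array([0.7, 1.7]), array([109.2,  25.1]), np.float64(2.6)]
    -48 13 80.1    -34 24 81.0    0 19 74.6    34 27 80.3    48 27 80.2
top link in saddle 0 
    -48 0     -34 0     0 0     34 0     48 0 
wrist link in saddle 2183 [array([-22.5,   0.9]), array([24. , 64.7]), np.float64(90.0)]
    -48 296 80.4    -34 277 80.5    0 246 74.4    34 0     48 0
```

Link is level and seated: centre about +1, +1 mm in the saddle frame, end tops equal to within 0.8 mm. Withdrawing and returning to the stand.

play_rows:
  moves:
    - {"claw": 47.7,"tx": 0,"ty": 0,"tz": -5,"yaw": 0}
    - {"claw": 47.7,"tx": 0,"ty": 0,"tz": -18,"yaw": 0}
    - {"claw": 47.7,"tx": 0,"ty": 0,"tz": -36,"yaw": 0}
    - {"claw": 47.7,"tx": 0,"ty": 0,"tz": -56,"yaw": 0}
    - {"claw": 47.7,"tx": 0,"ty": 0,"tz": -70,"yaw": 0}
    - {"claw": 47.7,"tx": -2,"ty": 10,"tz": -75,"yaw": 0}
    - {"claw": 47.7,"tx": -9,"ty": 45,"tz": -75,"yaw": 3}
    - {"claw": 47.7,"tx": -18,"ty": 90,"tz": -75,"yaw": 9}
    - {"claw": 47.7,"tx": -27,"ty": 135,"tz": -75,"yaw": 15}
    - {"claw": 47.7,"tx": -36,"ty": 180,"tz": -75,"yaw": 21}
    - {"claw": 47.7,"tx": -45,"ty": 225,"tz": -75,"yaw": 26}
    - {"claw": 47.7,"tx": -54,"ty": 270,"tz": -75,"yaw": 30}
    - {"claw": 47.7,"tx": -61,"ty": 303,"tz": -75,"yaw": 31.6}
    - {"claw": 47.7,"tx": -65,"ty": 320,"tz": -75,"yaw": 31.6}
    - {"claw": 47.7,"tx": -65,"ty": 320,"tz": -75,"yaw": 31.6}
    - {"claw": 47.7,"tx": -65,"ty": 320,"tz": -75,"yaw": 31.6}

```text
time_s: 26.75
eef_pos: [0.5223, 0.3353, 0.2401]
orientation: [-0.0, 0.208, 0.978, -0.0]
wrist_force: [-0.1, -0.5, -0.9]
opening: 0.0481
grip_force: 5.4
```

```bash
python3 - <<'E'
from h import *
delta(522,336,125,66)
s=read_state()['eef_pos']; R=pose()[1]; ims=[]
mr=lambda Q:[np.round(v,1) for v in cv2.minAreaRect(Q.astype(np.float32))] if len(Q)>5 else ''
for n in ('scene','wrist'):
    c=snap(n); ims.append(c['pixels']); P=world(c).reshape(-1,3); L=(P-s)@R*1000; r=np.hypot(L[:,0],L[:,1])
    for lo,hi in((40,75),(75,112)):
        k=(r<45)&(L[:,2]>lo)&(L[:,2]<hi); print(n,'tongs in tool',k.sum(),mr(L[k][:,:2]),L[k][:,2].max() if k.any() else '')
    k=(r<52)&(P[:,2]>.056)&(P[:,2]<.08); print('  sleeve in tool',k.sum(),mr(L[k][:,:2]))
f=lambda i,x,y,w,h:cv2.resize(i[y:y+h,x:x+w],(400,400),interpolation=cv2.INTER_CUBIC)
cv2.imwrite('pics/c9.png',np.hstack([f(ims[0],310,190,160,160),f(ims[1],100,20,300,300)])[:,:,::-1])
E
```

```text
t 26.75 eef [522.3 335.3 240.1] yaw now 66.01 open 48.1 grip 5.4 F [-0.1 -0.5 -0.9]
tx,ty,tz,yaw [  0.5   0.7 115.1] 0.0
scene tongs in tool 233 [array([1.4, 1. ]), array([44. , 20.1]), np.float64(88.6)] 74.86331932201952
scene tongs in tool 241 [array([1.7, 1.5]), array([20.7, 46.9]), np.float64(0.6)] 111.80383732438175
  sleeve in tool 624 [array([2.3, 1. ]), array([81.8, 54.4]), np.float64(89.9)]
wrist tongs in tool 388 [array([1.3, 0.8]), array([18.9, 43.3]), np.float64(0.2)] 74.93784505404908
wrist tongs in tool 216 [array([1.1, 0.9]), array([19.3, 46.2]), np.float64(0.1)] 111.5659816409043
  sleeve in tool 1812 [array([0.6, 1. ]), array([53.3, 80.2]), np.float64(0.1)]
```

View pics/c9.png

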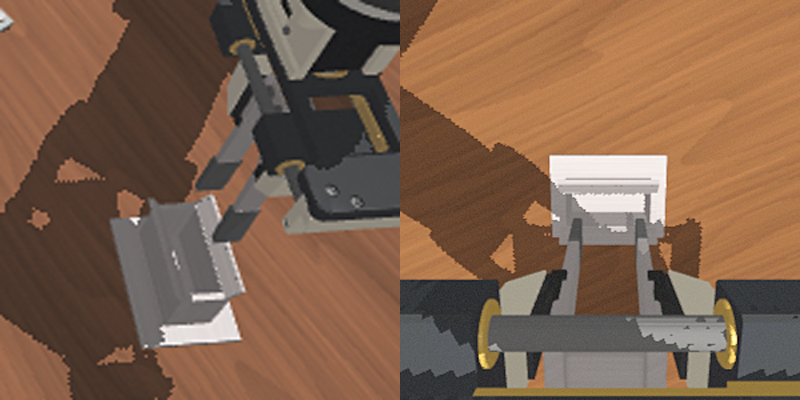

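The tongs and sleeve line up within 1 mm in both views, so I lower straight in.

play_rows:
  moves:
    - {"claw": 47.7,"tx": 0,"ty": 0,"tz": 20,"yaw": 0}
    - {"claw": 47.7,"tx": 0,"ty": 0,"tz": 45,"yaw": 0}
    - {"claw": 47.7,"tx": 0,"ty": 0,"tz": 65,"yaw": 0}
    - {"claw": 47.7,"tx": 0,"ty": 0,"tz": 80,"yaw": 0}
    - {"claw": 47.7,"tx": 0,"ty": 0,"tz": 95,"yaw": 0}
    - {"claw": 47.7,"tx": 0,"ty": 0,"tz": 108,"yaw": 0}
    - {"claw": 47.7,"tx": 0,"ty": 0,"tz": 116,"yaw": 0}
    - {"claw": 47.7,"tx": 0,"ty": 0,"tz": 119,"yaw": 0}
    - {"claw": 47.7,"tx": 0,"ty": 0,"tz": 120,"yaw": 0}
    - {"claw": 47.7,"tx": 0,"ty": 0,"tz": 120,"yaw": 0}

```text
time_s: 28.1
eef_pos: [0.5225, 0.3365, 0.1207]
orientation: [0.0, 0.208, 0.978, 0.0]
wrist_force: [0.3, 0.1, -1.7]
opening: 0.0476
grip_force: 5.4
```

play_rows:
  moves:
    - {"claw": 47.7,"tx": 0,"ty": 0,"tz": 0.6,"yaw": 0}
    - {"claw": 47.7,"tx": 0,"ty": 0,"tz": 1.2,"yaw": 0}
    - {"claw": 47.7,"tx": 0,"ty": 0,"tz": 1.2,"yaw": 0}

```text
time_s: 28.48
eef_pos: [0.5223, 0.3364, 0.1191]
orientation: [0.0, 0.208, 0.978, 0.0]
wrist_force: [-0.6, 0.1, -1.7]
opening: 0.0477
grip_force: 5.4
```

Open gradually and lift away.

play_rows:
  moves:
    - {"claw": 48.5,"tx": 0,"ty": 0,"tz": 0.4,"yaw": 0}
    - {"claw": 50,"tx": 0,"ty": 0,"tz": 0.4,"yaw": 0}
    - {"claw": 54,"tx": 0,"ty": 0,"tz": 0.4,"yaw": 0}
    - {"claw": 70,"tx": 0,"ty": 0,"tz": 0,"yaw": 0}
    - {"claw": 90,"tx": 0,"ty": 0,"tz": 0,"yaw": 0}
    - {"claw": 90,"tx": 0,"ty": 0,"tz": 0,"yaw": 0}
    - {"claw": 90,"tx": 0,"ty": 0,"tz": -15,"yaw": 0}
    - {"claw": 90,"tx": 0,"ty": 0,"tz": -45,"yaw": 0}
    - {"claw": 90,"tx": 0,"ty": 0,"tz": -85,"yaw": 0}
    - {"claw": 90,"tx": 30,"ty": 0,"tz": -120,"yaw": 0}
    - {"claw": 90,"tx": 80,"ty": 0,"tz": -130,"yaw": 0}
    - {"claw": 90,"tx": 130,"ty": 0,"tz": -130,"yaw": 0}
    - {"claw": 90,"tx": 160,"ty": 0,"tz": -130,"yaw": 0}
    - {"claw": 90,"tx": 160,"ty": 0,"tz": -130,"yaw": 0}
    - {"claw": 90,"tx": 160,"ty": 0,"tz": -130,"yaw": 0}

```text
time_s: 30.35
eef_pos: [0.3767, 0.4013, 0.2498]
orientation: [0.001, 0.208, 0.978, 0.0]
wrist_force: [0.6, -0.5, 0.2]
opening: 0.0902
grip_force: 0.0
```

```bash
python3 r.py; python3 - <<'E'
from h import *
mr=lambda Q:[np.round(v,1) for v in cv2.minAreaRect(Q.astype(np.float32))] if len(Q)>5 else ''
for n in ('scene','top'):
    P=world(snap(n)).reshape(-1,3)*1000; r=np.hypot(P[:,0]-521,P[:,1]-336.5)
    k=(r<45)&(P[:,2]>130)&(P[:,2]<175); print(n,'head',k.sum(),mr(P[k][:,:2]),np.percentile(P[k][:,2],[50,95]) if k.any() else '')
E
```

```text
t 30.35 eef [376.7 401.3 249.8] yaw now 66.04 open 90.2 grip 0.0 F [ 0.6 -0.5  0.2]
tx,ty,tz,yaw [-158.1   -0.6   12. ] 0.0
scene link in saddle 347 [array([-0.1,  1.5]), array([110. ,  22.8]), np.float64(0.0)]
    -48 26 80.3    -34 22 80.7    0 18 75.0    34 29 80.3    48 32 80.6
top link in saddle 373 [array([-2.5,  1.2]), array([ 23.6, 109.4]), np.float64(89.9)]
    -48 29 82.2    -34 27 82.5    0 26 76.3    34 26 82.2    48 26 82.2
wrist link in saddle 0 
    -48 0     -34 0     0 0     34 0     48 0 
scene head 408 [array([522.6, 342.4]), array([47.5, 23. ]), np.float64(66.1)] [158.37137515 164.87611065]
top head 171 [array([520.7, 337.6]), array([42.7, 22.1]), np.float64(69.5)] [160.92719131 166.99760542]
```

The tongs are in their stand with the head at its original height, and the link is level and central in the saddle.

```bash
python3 -c "
from station import *
print(hand_in())"
```

```text
the job is handed in; nothing more can be done
None
```

The job is handed in: the link lies level and let go in the saddle, about 2 mm from centre by the cameras. The tongs are back upright in their stand and the fingers never gripped the link; it took about 30 s of the 67 s, and `hand_in()` returned no verdict.

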